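Lift the hot bun with the kitchen tongs and hold it over the plate

ROBOT

A 6-joint arm with a two-finger parallel gripper is mounted at the origin on the work surface. World frame = base frame: x ahead of the robot, y to its left, z up, the work surface at z = 0. Lengths are in mm, angles in degrees, forces in N, time in s.
With the tool pointing down it reaches from about 275 to 1000 mm from the base axis. Payload 8.4 kg.
Tool frame: the origin (TCP) lies midway between the tips of the shut fingers; the grasp point (between the pads) lies 19 mm behind it; z points along the fingers, x is the direction in which the jaws open and shut, and the axes are right-handed (so a half turn about z gives the same grasp; the last joint's range is limited). The gripper opens to 85 mm and grips with 20 to 120 N. Pads are 22 mm wide; open, the fingers measure 114 mm over their backs; the gripper's body (76 mm by 85 mm) begins 54 mm behind the grasp point. The pads swing forward as they close: fully open they stand 13 mm farther back than shut.
Start: joints at [62.945, 20.225, 93.587, -0, 66.188, -0.138], TCP at [282.941, 557.29, 203.481] pointing down, gripper open.
Joint ranges: [-150.9, 150.9], [-52.94, 120.26], [3.33, 152.33], [-74.26, 254.26], [0, 154.13], [-172.89, 172.89]. Speed limits (degrees/s): [127.2, 127.2, 159.86, 180, 180, 180].

INTERFACE

Orientations are given as [roll, pitch, yaw] about the fixed x, y, z axes, in that order (R = Rz(yaw) Ry(pitch) Rx(roll)).
In Python, from station import readout, cams, workorder gives the robot as it stands.
- The arm moves only by the tool arm_command, never from a script. Its argument "steps" is one flat list of numbers, 7 for each row, row after row: the shift along the tool's x, y, z in mm, then the turn, a rotation vector about the tool's x, y, z in rad, then the opening, from -1 (shut) to 1 (fully open). In form: [x, y, z, rx, ry, rz, gripper, x, y, z, rx, ry, rz, gripper, ...]. A call has 1 to 5 rows; each row is the pose to reach, as a shift and turn from the pose commanded when the call began, along the tool's axes at that moment; what a row does not reach only later rows make up. A row lasts 1/8 s, in which the tool goes at most 62.5 mm and 10.7 degrees, less where a joint would pass 70% of its speed; a pose out of reach is approached as far as the arm can. A call with a gripper value outside its range is refused whole. The fingers move at their own pace and stop on an object; "newtons" is the grip in N (left out, the last holds). Time passes only in rows, so rows that repeat a pose let the fingers close. It gives the time, the measured TCP pose, the force and the opening at its end, in the units of the state.
- readout.sense(): the state, without advancing time (a new reading comes with each control period).
- cams.camera(name): name is "scene" or "side" or "wrist"; returns a dict with "frame" (480x640x3 uint8, red, green, blue), "range_z" (480x640 float32, mm along the optical axis (not along the pixel's ray), 0 where there is no reading), "camera_matrix" (3x3 intrinsics, pixels), "cam_to_world" (4x4, takes a point from camera to world coordinates). Camera axes: x right, y down, z forward; pixel columns grow to the right and rows downward; lengths in mm; the calibration is good to about 2 mm. A picture is of the moment at which its call begins.
- workorder.job_done(): hands the job in, once; it reports no verdict.
The state is a dict: "t": time; "joints": joint angles; "joint_vel": joint speeds; "tau": joint torques, N m; "tcp_pos": TCP position; "eef_rot": TCP orientation; "ft_force": force on the tool from outside, world axes, zero at the start; "moment": the same for the moment, N m; "width": finger opening in mm.
Only numpy, scipy, OpenCV 4.12 (cv2) and the standard library are available. Lean on these libraries where they do the work, as an engineer would, in place of code of your own. Each camera call takes 0.05 s, during which the arm holds its last target.

TASK

The little steamed bun on the wooden coaster has just come out of the microwave and is too hot to touch: take hold of the kitchen tongs, close them on the bun, lift it and carry it over the white plate. Finish while still holding it there in the tongs, over the middle of the plate and about 12 cm above the cart top; do not put it down or let go. Touch the bun only with the tongs, and leave the plate, the coaster and everything else on the cart where they are.

Things in the scene. Friction and masses are not known exactly. Their poses are not given: they have to be found in the camera images.
- tongs: Steel spring tongs lying on their side, 265 mm long, 26 mm high throughout, 120 g. Origin: on the underside, midway between the arms, in the middle of the grip zone; x points to the tips, y to the left arm, z up. Two 4 mm strip arms, left (+y) and right (-y), hinge at x = -100 mm on a small block (tail end x = -135 mm) and swing together like mirror images in the xy plane.
- tongs_grip (a point): Middle of the grip zone, 13 mm above the tongs' origin. Squeeze both arms here from outside, fingers down. Zone: x = -45 to +45 mm. Open, the arms measure 59 mm over their outsides here (53 mm at x = -45, 66 mm at +45); on the bun 44 mm. Squeezing to about 52 mm carries the open tongs; to hold the bun squeeze on until they stop on it (20 to 40 N of grip is plenty).
- tongs_tips (a point): Point midway between the tips, where the bun belongs: 110 mm ahead (+x) of the tongs' origin, 13 mm above their underside. The tip jaws are 44 mm long in x, 26 mm high, 4 mm thick, slightly hollowed towards the bun; open they leave 87 mm between them here and about 76 mm at their far and near ends.
- tongs_left (a joint): Turn of each tongs arm (rad): 0 wide open, about 0.075 when closed on the bun, 0.17 at the inner stop. A spring opens them: it pushes back on each finger at the grip with about 6 N from the first touch and 8 N when on the bun.
- bun: Small round steamed bun, beige, 54 mm across, 42 mm high with a domed top, sides upright from 8 to 25 mm up, about 50 g, standing on the middle of the coaster. Origin: centre of its underside, z up.
- bun_center (a point): Point on the bun's axis 20 mm above its underside.
- coaster: Loose round wooden coaster, 100 mm across, 10 mm thick. Origin: centre of its underside.
- plate: Loose round white ceramic plate, 150 mm across, 18 mm high, empty. Origin: centre of its underside. It lies to one side of the coaster, left or right.
- mug: Bystander: white mug, 80 mm across and 90 mm high. Origin: centre of its underside.
- kettle_lid: Bystander: stainless kettle lid, 96 mm across, 38 mm high with its knob. Origin: centre of its underside.
- pot_holder: Bystander: flat round silicone pot holder, 90 mm across, 7 mm thick. Origin: centre of its underside.
- teapot: Bystander: ceramic teapot with a flap lid, body 128 mm across, about 210 mm over spout and handle, 119 mm high. Origin: centre of its underside.
- jar: Bystander: jam jar, 56 mm across, 85 mm high. Origin: centre of its underside.
- shaker: Bystander: small salt shaker, 36 mm across, 70 mm high. Origin: centre of its underside.
- spoon: Bystander: spoon, 170 mm long, lying flat. Origin: near its middle, on the cart top.
Not all that is in view belongs to the job. Of the things that look like the plate, the middle-sized one is meant.

How it is judged:
By the outcome, as a careful person would: the job done as asked, in the order asked, and still so for the second after the job is handed in, while the arm keeps its last pose, push and grip.
It also fails if it takes over 42 s, if anything falls off the work surface, if the arm or the gripper's body presses on something with over 40 N, if the wrist force passes 120 N, or if a joint passes its speed limit or range.

## Working session

There is one attempt and no reset: what is moved stays moved. The work goes in short steps, Python scripts to look and compute and a tool call to move; the robot and the scene stay as the last step left them, time stands still between calls to the robot, and variables do not carry over. Pictures are saved under pics/ and viewed, and the job is handed in when it is done.

Besides the shell and the picture viewer there is one more tool, called by a JSON object that holds its "api" and its "payload", one argument or row to a line. arm_command: Moves the arm, as the interface text tells. Its arguments: {"type":"object","properties":{"steps":{"type":"array","items":{"type":"number"}},"newtons":{"type":"number"}},"required":["steps"]}

```bash
ls; mkdir -p pics
python3 - <<'E'
from station import readout,cams
import cv2,numpy as np
print(readout.sense())
for n in ["scene","side","wrist"]:
    c=cams.camera(n); cv2.imwrite(f"pics/{n}0.png",c["frame"][:,:,::-1]); np.savez(f"{n}0.npz",**c)
    print(n,c["camera_matrix"].tolist(),np.round(c["cam_to_world"],3).tolist(),(c["range_z"]>0).mean())
E
```

```text
pics
{'t': 0.0, 'joints': array([ 6.29453954e+01,  2.02647040e+01,  9.36311833e+01, -4.73028020e-04,
        6.61880714e+01, -1.37356029e-01]), 'joint_vel': array([-0.09648851, -0.0321883 , -0.13948211,  0.00960042, -0.08734067,
        0.08494818]), 'tau': array([ 8.52417506e-04, -6.05226946e+01, -3.42062902e+01, -6.57263786e-05,
        9.52901988e-03,  5.96473160e-05]), 'tcp_pos': array([282.69391046, 556.80503088, 202.72181189]), 'eef_rot': array([1.79999769e+02, 8.39594890e-02, 6.30829426e+01]), 'ft_force': array([-0.26364082, -0.39780369,  0.41731309]), 'moment': array([-0.08574798, -0.02177394,  0.00452361]), 'width': 85.26658049929588}
scene [[482.98949011944796, 0.0, 323.76885286966706], [0.0, 482.98949011944796, 244.72170753881286], [0.0, 0.0, 1.0]] [[-0.68, 0.597, -0.426, 990.305], [0.734, 0.546, -0.405, 441.518], [-0.009, -0.587, -0.809, 913.13], [0.0, 0.0, 0.0, 1.0]] 0.996064453125
side [[453.747805397605, 0.0, 320.39026286635595], [0.0, 453.747805397605, 239.90375251067255], [0.0, 0.0, 1.0]] [[0.854, -0.361, 0.376, 72.802], [-0.521, -0.569, 0.636, -755.919], [-0.016, -0.739, -0.674, 881.51], [0.0, 0.0, 0.0, 1.0]] 0.9960221354166666
wrist [[376.4641073721599, 0.0, 320.5731138460396], [0.0, 376.4641073721599, 237.57864628392542], [0.0, 0.0, 1.0]] [[0.453, 0.859, 0.237, 222.331], [0.892, -0.436, -0.123, 588.278], [-0.002, 0.267, -0.964, 373.417], [0.0, 0.0, 0.0, 1.0]] 0.9959309895833334
```

View pics/scene0.png

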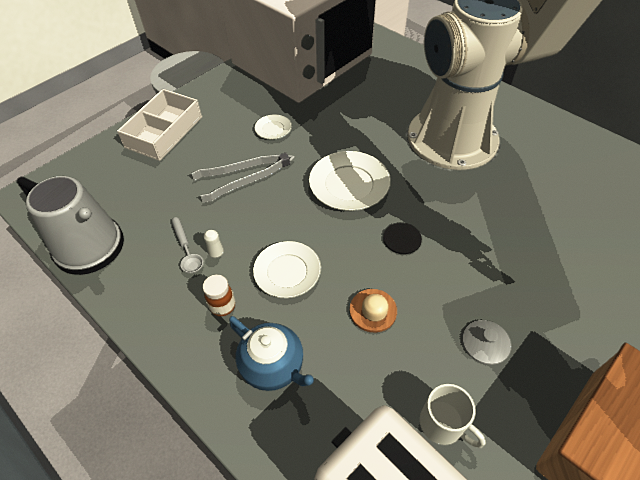

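View pics/side0.png

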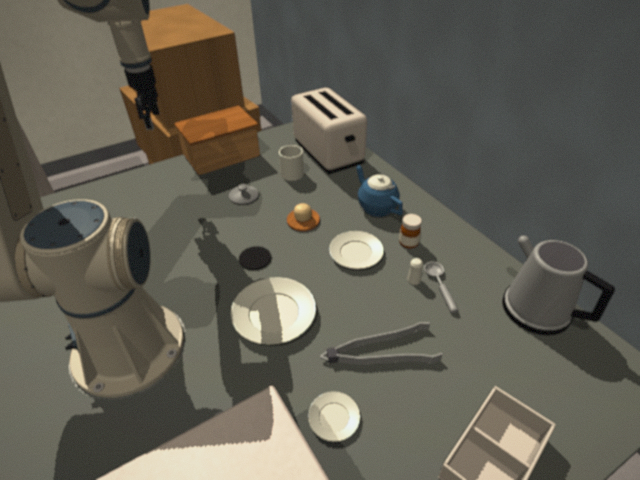

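View pics/wrist0.png

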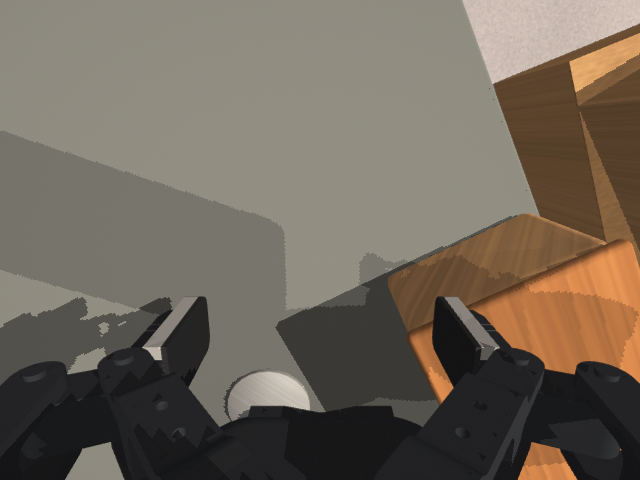

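The scene view shows three round white plates: small at (272,127), large at (349,180) and middle at (287,270). The tongs run from the hinge at (290,160) to the tips near (195,185). The bun is at (375,307) on the coaster. Next I'll measure them.

```bash
cat > h.py <<'E'
import numpy as np,cv2
def load(n): return dict(np.load(n+".npz"))
def cloud(c):
    K=c["camera_matrix"];T=c["cam_to_world"];z=c["range_z"].astype(float)
    v,u=np.mgrid[0:480,0:640]
    P=np.stack([(u-K[0,2])/K[0,0]*z,(v-K[1,2])/K[1,1]*z,z],-1)
    return P@T[:3,:3].T+T[:3,3]
def ray(c,u,v,h):
    K=c["camera_matrix"];T=c["cam_to_world"]
    d=T[:3,:3]@np.array([(u-K[0,2])/K[0,0],(v-K[1,2])/K[1,1],1.]);o=T[:3,3]
    return o+d*(h-o[2])/d[2]
E
python3 - <<'E'
from h import *
W={}
for n in ["scene","side"]:
    c=load(n+"0");P=cloud(c);f=c["frame"];hsv=cv2.cvtColor(f,cv2.COLOR_RGB2HSV);W[n]=(c,P,f,hsv)
    k=200 
    print(n,"table z med", np.median(P[220:250,200:240,2]))
    wins={"scene":{"small":(250,110,296,144),"large":(304,145,396,216),"mid":(248,236,326,304)},
          "side":{"small":(304,388,366,446),"large":(226,272,322,350),"mid":(324,228,390,276)}}[n]
    for nm,(a,b,e,g) in wins.items():
        m=np.zeros(f.shape[:2],bool);m[b:g,a:e]=True
        m&=(hsv[...,1]<60)&(hsv[...,2]>110)&(P[...,2]>4)&(P[...,2]<35)
        Q=P[m]; rim=Q[Q[:,2]>Q[:,2].max()-5]
        x=cv2.minEnclosingCircle(Q[:,:2].astype(np.float32))
        print(nm,m.sum(),"z",np.percentile(Q[:,2],[5,50,99]).round(1),"circle",np.round(x[0],1),"d",round(2*x[1],1))
    # bun/coaster
    a,b,e,g={"scene":(345,285,402,335),"side":(284,198,325,234)}[n]
    m=np.zeros(f.shape[:2],bool);m[b:g,a:e]=True
    Q=P[m]; 
    s=hsv[m][:,1]; 
    co=Q[(Q[:,2]>6)&(Q[:,2]<13)]; bn=Q[Q[:,2]>25]
    x=cv2.minEnclosingCircle(co[:,:2].astype(np.float32)); print("coaster",np.round(x[0],1),2*x[1], "z",np.median(co[:,2]))
    x=cv2.minEnclosingCircle(bn[:,:2].astype(np.float32)); print("bun",np.round(x[0],1),2*x[1],"top",bn[:,2].max())
    # tongs
    a,b,e,g={"scene":(180,145,300,208),"side":(316,316,450,372)}[n]
    m=np.zeros(f.shape[:2],bool);m[b:g,a:e]=True
    m&=(P[...,2]>15)&(P[...,2]<34)
    Q=P[m];print("tongs",len(Q),np.median(Q[:,2]))
    r=cv2.minAreaRect(Q[:,:2].astype(np.float32));print(r)
    np.save(n+"_t.npy",Q)
for n in W:
    c,P,f,hsv=W[n]
    a,b,e,g={"scene":(170,95,410,345),"side":(225,185,465,445)}[n]
    cv2.imwrite(f"pics/{n}_crop.png",cv2.resize(f[b:g,a:e,::-1],None,fx=2.3,fy=2.3,interpolation=cv2.INTER_CUBIC))
E
```

```text
scene table z med 2.6824141863218074
small 702 z [ 4.4  9.  17.7] circle [ 307.  -403.8] d 196.1
large 3837 z [ 5.9 16.1 28.7] circle [ 306.3 -110.8] d 343.1
mid 3120 z [ 4.6 11.9 21.7] circle [620.5 -34.1] d 252.1
coaster [568.  172.3] 135.5325927734375 z 11.200566895437191
bun [768.5 311.1] 514.6641845703125 top 913.1296158202757
tongs 920 23.44672372486849
((483.0140075683594, -315.5011901855469), (100.06636047363281, 260.8133239746094), 67.34603118896484)
side table z med -0.037972168708847676
small 1474 z [ 4.5  8.3 14.5] circle [ 305.9 -395.2] d 139.8
large 4305 z [ 5.3 14.2 26.2] circle [350.9 -95.3] d 259.1
mid 1375 z [ 4.5 10.8 19.8] circle [616.3 -12.8] d 217.8
coaster [565.5 180.8] 103.781494140625 z 9.439697203704327
bun [ 327.  -279.2] 1080.490966796875 top 881.509898386124
tongs 952 23.396403018900628
((478.17095947265625, -315.20294189453125), (95.28330993652344, 264.322265625), 67.70819854736328)
```

Run:
```python
from h import *
for n,(hx,hy) in {"scene":(0,0),"side":(0,0)}.items():
    Q=np.load(n+"_t.npy")
    print(n,Q[Q[:,0].argsort()][[0,-1]].round(0).tolist(),Q[Q[:,1].argsort()][[0,-1]].round(0).tolist())
    top=Q[Q[:,2]>20]; print(len(top),np.percentile(top[:,2],[5,50,95]))
    # plot top-down
    im=np.full((400,600,3),255,np.uint8)
    o=Q[:,:2].min(0)
    for p in Q: cv2.circle(im,tuple(((p[:2]-o)*1.5+20).astype(int).tolist()),1,(0,0,0) if p[2]>20 else (0,0,255),-1)
    cv2.imwrite(f"pics/{n}_top.png",im); print(o)
```

```text
scene [[361.0, -271.0, 16.0], [619.0, -328.0, 29.0]] [[585.0, -406.0, 21.0], [385.0, -258.0, 27.0]]
645 [20.64614816 25.98389416 30.07875816]
[ 361.23293864 -406.17301028]
side [[358.0, -265.0, 17.0], [618.0, -323.0, 22.0]] [[584.0, -404.0, 22.0], [377.0, -258.0, 24.0]]
674 [20.67712794 24.76197769 27.74798116]
[ 357.67691693 -404.03453171]
```

View pics/scene_crop.png

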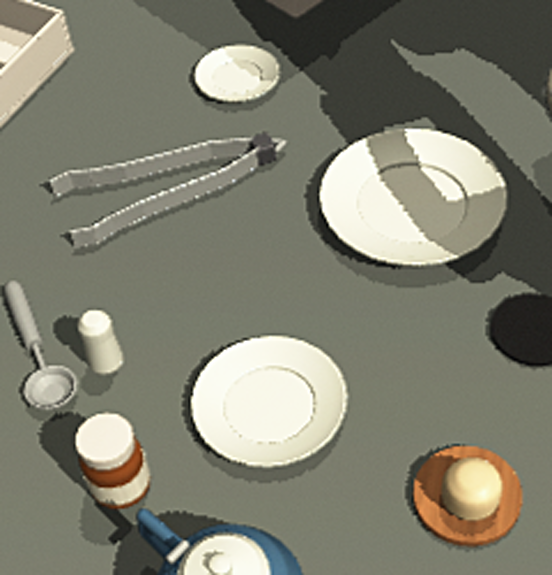

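View pics/scene_top.png

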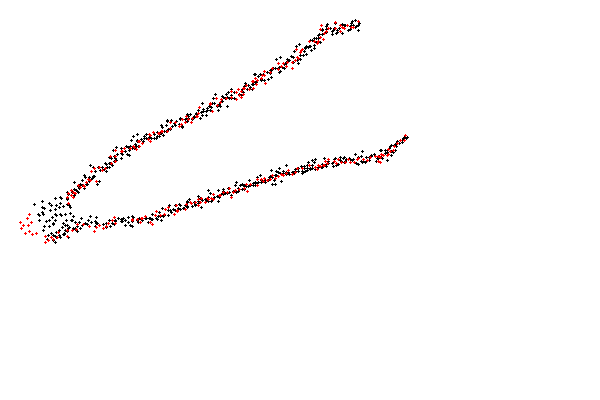

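The middle plate at (287,270) in the scene view lies between the small and large ones. The crop shows it empty and beside the coaster. Next I'll refine the positions by casting outline rays.

Run:
```python
from h import *
from scipy.optimize import least_squares
def fitc(X):
    f=lambda p: np.hypot(X[:,0]-p[0],X[:,1]-p[1])-p[2]
    r=least_squares(f,[*X.mean(0),40],loss="soft_l1",f_scale=2);return r.x.round(1),np.abs(f(r.x)).mean().round(2)
for n in ["scene","side"]:
    c=load(n+"0");P=cloud(c);f=c["frame"];hsv=cv2.cvtColor(f,cv2.COLOR_RGB2HSV)
    def big(m,win):
        M=np.zeros(m.shape,np.uint8);a,b,e,g=win;M[b:g,a:e]=m[b:g,a:e]
        cs,_=cv2.findContours(M,cv2.RETR_EXTERNAL,cv2.CHAIN_APPROX_NONE);return max(cs,key=cv2.contourArea)[:,0]
    pw={"scene":{"small":(245,105,300,148),"large":(300,140,400,220),"mid":(244,234,326,304)},
          "side":{"small":(300,384,370,450),"large":(222,268,326,354),"mid":(324,226,390,276)}}[n]
    for k,w in pw.items():
        ct=big((hsv[...,2]>150)&(hsv[...,1]<80),w)
        print(n,k,fitc(np.array([ray(c,u,v,18)[:2] for u,v in ct])))
    w={"scene":(340,280,405,338),"side":(280,195,330,236)}[n]
    cm=(hsv[...,1]>130)&((hsv[...,0]<18))
    ct=big(cm|((hsv[...,0]<25)&(hsv[...,1]>70)&(hsv[...,2]>90)),w)
    X=np.array([ray(c,u,v,10)[:2] for u,v in ct]); print(n,"coaster",fitc(X))
    a,b,e,g=w
    Q=P[b:g,a:e].reshape(-1,3);Q=Q[(Q[:,2]>18)&(Q[:,2]<60)]; 
    # sphere-ish dome fit: use pts z>30 centroid, plus side
    # front-facing half bias: fit circle to side band points z 18-35
    B=Q[(Q[:,2]>18)&(Q[:,2]<34)];print("bun band",len(B),fitc(B[:,:2]),"top",np.percentile(Q[:,2],98), Q[Q[:,2]>45][:,:2].mean(0))
    # tongs
    Q=np.load(n+"_t.npy")
    th=np.radians(-22.3);o=np.array([480.5,-316.2])
    for it in range(5):
        R=np.array([[np.cos(th),np.sin(th)],[-np.sin(th),np.cos(th)]])
        L=(Q[:,:2]-o)@R.T
        s=(abs(L[:,0])<60)
        l=L[s&(L[:,1]>5)];r=L[s&(L[:,1]<-5)]
        pl=np.polyfit(l[:,0],l[:,1],1);pr=np.polyfit(r[:,0],r[:,1],1)
        mid=(pl+pr)/2
        th+=np.arctan(mid[0]); o=o+mid[1]*R[1]
    x0,x1=np.percentile(L[:,0],[0.3,99.7])
    print(n,"tongs th",np.degrees(th),"o",o,"x ext",x0,x1,L[:,0].min(),L[:,0].max(),"gap c",pl[1]-pr[1],"slopes",pl[0],pr[0])
    tip=L[(L[:,0]>100)];print("tip y",np.median(tip[tip[:,1]>0][:,1]),np.median(tip[tip[:,1]<0][:,1]))
```

```text
scene small (array([ 315.5, -389.6,   49.7]), np.float64(0.96))
scene large (array([ 326.2, -101.4,   99.2]), np.float64(8.55))
scene mid (array([621.1, -23.6,  74. ]), np.float64(0.59))
scene coaster (array([569. , 180.7,  50. ]), np.float64(0.77))
bun band 85 (array([570.8, 184.4,  26.6]), np.float64(0.47)) top 54.71690029653399 [573.8227662  185.98480037]
scene tongs th -22.82227501036998 o [ 481.39061631 -314.02910934] x ext -126.23882239044188 132.23267073089912 -128.3336032377882 132.59502021699825 gap c 54.808793879627764 slopes 0.08551622682890588 -0.08551622683770863
tip y 43.64899131881135 -43.521108909278624
side small (array([ 308.7, -394.1,   50.3]), np.float64(0.53))
side large (array([362.4, -98. ,  76.9]), np.float64(17.51))
side mid (array([619. , -22.2,  74. ]), np.float64(0.88))
side coaster (array([564.6, 179.9,  53.5]), np.float64(4.99))
bun band 78 (array([568.6, 186.3,  26.1]), np.float64(1.21)) top 51.9847866955707 [566.20377247 182.51304789]
side tongs th -22.832350168274495 o [ 480.84504277 -315.35908626] x ext -131.42156662100064 128.8815379539989 -134.72669850175848 130.00592737468145 gap c 55.65114756208339 slopes 0.08089965684196311 -0.08089965695387198
tip y 43.26385618831878 -43.840546247683605
```

```bash
cat >> h.py <<'E'
from scipy.spatial.transform import Rotation as Ro
def go(pos,yaw,frm=None,fyaw=None):
    from station import readout
    s=readout.sense()
    e=s["eef_rot"];p=np.array(s["tcp_pos"] if frm is None else frm,float)
    e=e if fyaw is None else [180,0,fyaw]
    R=Ro.from_euler("xyz",e,degrees=True);G=Ro.from_euler("xyz",[180,0,yaw],degrees=True)
    print("t",round(s["t"],2),"tcp",p.round(1),"rot",np.round(e,2),"w",round(s["width"],1),"F",s["ft_force"].round(1))
    print("shift",R.inv().apply(np.array(pos)-p).round(1),"turn",(R.inv()*G).as_rotvec().round(4))
E
python3 - <<'E'
from h import *
c=load("scene0");P=cloud(c)
for k,(u,v) in dict(lid=(487,338),hold=(402,238),shaker=(212,236),jar=(216,284),teapot=(267,340),mug=(450,400),spoon=(182,240)).items(): print(k,P[v-1:v+2,u-1:u+2].reshape(-1,3).mean(0).round(0))
go([481,-314.5,110],67.2,[282.9,557.3,203.5],63.1)
E
```

```text
lid [480. 393.  38.]
hold [377. 111.   9.]
shaker [ 695. -177.   70.]
jar [772. -65.  87.]
teapot [794. 112. 118.]
mug [626. 408.  26.]
spoon [ 732. -255.   22.]
t 0.15 tcp [282.9 557.3 203.5] rot [180.    0.   63.1] w 85.9 F [-0.7  0.1 -0.6]
shift [-687.8  571.1   93.5] turn [-0.      0.     -0.0716]
```

{"api": "arm_command", "payload": {
  "steps": [-46,38,0,0,0,-0.01,1,-92,76,0,0,0,-0.02,1,-138,114,0,0,0,-0.03,1,-184,152,0,0,0,-0.04,1,-230,190,0,0,0,-0.05,1]
}}

```text
t: 0.78
tcp_pos: [348.2, 264.4, 203.4]
eef_rot: [180.0, -0.0, 66.0]
ft_force: [1.0, -1.1, -0.1]
width: 85.6
```

```bash
python3 -c "
from h import *
go([481,-314.5,110],67.2)"
```

```text
t 0.78 tcp [348.2 264.4 203.4] rot [179.99  -0.    66.  ] w 85.6 F [ 1.  -1.1 -0.1]
shift [-474.8  356.7   93.5] turn [ 0.0002 -0.0001 -0.021 ]
```

{"api": "arm_command", "payload": {
  "steps": [-49,37,0,0,0,-0.004,1,-98,74,0,0,0,-0.008,1,-147,111,0,0,0,-0.012,1,-196,148,0,0,0,-0.016,1,-245,184,0,0,0,-0.02,1]
}}

```text
t: 1.4
tcp_pos: [416.6, -34.5, 203.7]
eef_rot: [180.0, -0.0, 67.1]
ft_force: [1.0, 0.9, 0.0]
width: 85.4
```

```bash
python3 -c "
from h import *
go([481,-314.5,110],67.2)"
```

```text
t 1.4 tcp [416.6 -34.5 203.7] rot [ 1.7996e+02 -2.0000e-02  6.7090e+01] w 85.4 F [1.  0.9 0. ]
shift [-232.8  168.2   93.7] turn [ 0.0007 -0.0004 -0.0019]
```

{"api": "arm_command", "payload": {
  "steps": [-47,33,0,0,0,-0.001,1,-94,67,0,0,0,-0.002,1,-140,101,10,0,0,-0.002,1,-187,134,20,0,0,-0.002,1,-232,167,30,0,0,-0.002,1]
}}

```text
t: 2.02
tcp_pos: [480.0, -313.2, 173.0]
eef_rot: [-180.0, -0.0, 67.2]
ft_force: [0.8, 0.1, 0.8]
width: 85.1
```

{"api": "arm_command", "payload": {
  "steps": [0,0,0,0,0,0,1,0,0,0,0,0,0,1]
}}

```text
t: 2.28
tcp_pos: [479.3, -310.8, 173.0]
eef_rot: [-179.9, -0.0, 67.2]
ft_force: [0.9, 0.4, -0.5]
width: 85.4
```

Run:
```python
from h import *
go([481,-314.5,110],67.2)
from station import cams
for n in ["wrist"]:
    c=cams.camera(n); cv2.imwrite(f"pics/{n}1.png",c["frame"][:,:,::-1]); np.savez(f"{n}1.npz",**c)
```

```text
t 2.27 tcp [ 479.3 -310.8  173. ] rot [-1.7991e+02 -3.0000e-02  6.7160e+01] w 85.4 F [ 0.9  0.4 -0.5]
shift [-2.8  3.1 63. ] turn [-0.0015 -0.0006 -0.0006]
```

View pics/wrist1.png

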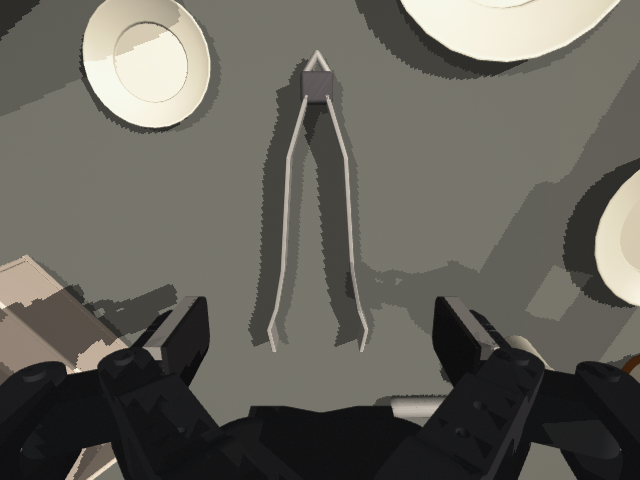

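The wrist view shows the tongs with the block at (317,85) and the tips at (273,345) and (363,345), roughly centred between the fingers. Next I'll refine their pose.

Run:
```python
from h import *
c=load("wrist1");P=cloud(c)
m=np.zeros((480,640),bool);m[40:360,240:390]=True
m&=(P[...,2]>14)&(P[...,2]<34)
Q=P[m];print(len(Q),np.percentile(Q[:,2],[5,50,95]))
th=np.radians(-22.8);o=np.array([481,-314.5])
for it in range(6):
    R=np.array([[np.cos(th),np.sin(th)],[-np.sin(th),np.cos(th)]]);L=(Q[:,:2]-o)@R.T
    s=(abs(L[:,0])<60);l=L[s&(L[:,1]>5)];r=L[s&(L[:,1]<-5)]
    pl=np.polyfit(l[:,0],l[:,1],1);pr=np.polyfit(r[:,0],r[:,1],1);mid=(pl+pr)/2
    th+=np.arctan(mid[0]);o=o+mid[1]*R[1]
xm=(L[:,0].min()+L[:,0].max())/2
print(np.degrees(th),o,L[:,0].min(),L[:,0].max(),"gap",pl[1]-pr[1],"z tips/tail",np.median(Q[L[:,0]>80][:,2]),np.median(Q[L[:,0]<-110][:,2]))
n=0
tb=P[(abs(P[...,2])<15)];print("table",np.median(tb[:,2]))
tgt=o+(xm+2.5)*R[0];print("origin",tgt)
go([*tgt,60],67.2+0)
```

```text
4042 [15.78617965 25.75735361 27.09770989]
-22.79163682271002 [ 480.88285024 -314.7786884 ] -135.20065389033456 129.61599368947685 gap 54.760165455448615 z tips/tail 25.56868005797071 24.67796211396154
table 0.2204918578778461
origin [ 480.61334536 -314.66544527]
t 2.33 tcp [ 479.5 -310.3  173.3] rot [-1.7995e+02 -2.0000e-02  6.7220e+01] w 85.3 F [-0.3 -0.4 -0.1]
shift [ -3.6   2.8 113.3] turn [-0.0009 -0.0004  0.0003]
```

{"api": "arm_command", "payload": {
  "steps": [-1,1,30,0,0,0,1,-2,2,60,0,0,0,1,-4,3,90,0,0,0,1,-4,3,113,0,0,0,1,-4,3,113,0,0,0,1]
}}

```text
t: 2.95
tcp_pos: [480.1, -314.1, 59.6]
eef_rot: [-179.8, -0.0, 67.3]
ft_force: [0.2, -0.1, 0.1]
width: 85.0
```

```bash
python3 -c "
from h import *
go([480.6,-314.7,3],67.2)"
```

```text
t 2.95 tcp [ 480.1 -314.1   59.6] rot [-1.7983e+02 -4.0000e-02  6.7290e+01] w 85.0 F [ 0.2 -0.1  0.1]
shift [-0.4  0.9 56.6] turn [-0.003  -0.0007  0.0016]
```

{"api": "arm_command", "payload": {
  "steps": [0,0,20,0,0,0,1,0,1,40,0,0,0,1,0,1,57,0,0,0,1,0,1,57,0,0,0,0.6,0,1,57,0,0,0,0.6],
  "newtons": 30
}}

```text
t: 3.58
tcp_pos: [482.5, -316.6, 4.3]
eef_rot: [180.0, 0.0, 67.2]
ft_force: [-0.5, -0.8, 0.1]
width: 68.6
```

Run:
```python
from h import *
go([480.6,-314.7,2],67.2)
from station import cams
c=cams.camera("wrist"); cv2.imwrite(f"pics/wrist2.png",c["frame"][:,:,::-1])
```

```text
t 3.58 tcp [ 482.5 -316.6    4.3] rot [1.7995e+02 1.0000e-02 6.7220e+01] w 68.6 F [-0.5 -0.8  0.1]
shift [ 1.  -2.5  2.3] turn [0.0009 0.0002 0.0003]
```

View pics/wrist2.png

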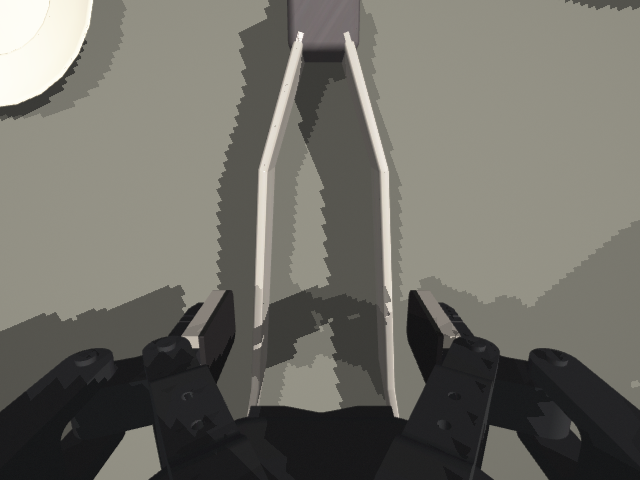

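The fingers straddle both arms, at about x=208 and 430 against the arms at 260 and 388. Closing to 52 mm.

{"api": "arm_command", "payload": {
  "steps": [0,-2,2,0,0,0,0.45,0,-2,2,0,0,0,0.35,0,-2,2,0,0,0,0.22,0,-2,2,0,0,0,0.22,0,-2,2,0,0,0,0.22],
  "newtons": 30
}}

```text
t: 4.25
tcp_pos: [480.2, -315.7, 1.5]
eef_rot: [-180.0, 0.0, 67.2]
ft_force: [-0.4, -0.1, 0.3]
width: 52.2
```

Run:
```python
from h import *
go([480.6,-314.7,2],67.2)
from station import cams
c=cams.camera("wrist"); cv2.imwrite(f"pics/wrist3.png",c["frame"][:,:,::-1])
```

```text
t 4.25 tcp [ 480.2 -315.7    1.5] rot [-180.      0.     67.21] w 52.2 F [-0.4 -0.1  0.3]
shift [ 1.1 -0.1 -0.5] turn [-0.      0.      0.0002]
```

View pics/wrist3.png

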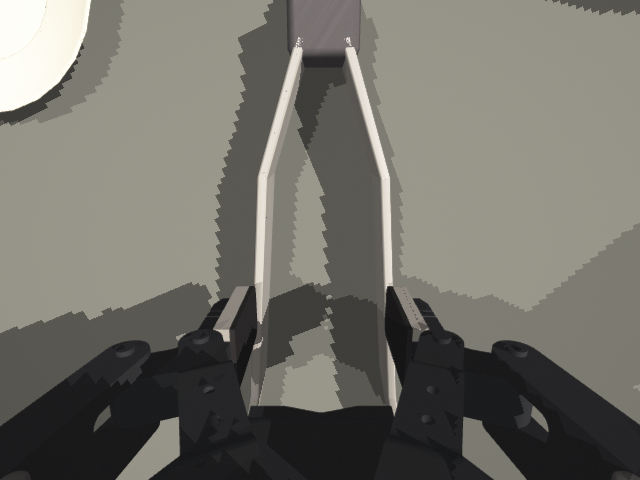

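Both pads touch the arms, at (258,310) and (388,310). Lifting.

{"api": "arm_command", "payload": {
  "steps": [0,0,-5,0,0,0,0.22,0,0,-20,0,0,0,0.22,0,0,-50,0,0,0,0.22,0,0,-80,0,0,0,0.22,0,0,-110,0,0,0,0.22]
}}

```text
t: 4.92
tcp_pos: [480.4, -315.8, 113.6]
eef_rot: [179.9, 0.0, 67.2]
ft_force: [0.7, -0.4, -0.1]
width: 52.2
```

Run:
```python
from h import *
go([467.5,226,120],67.2)
from station import cams
for n in ["side","wrist","scene"]:
    c=cams.camera(n); cv2.imwrite(f"pics/{n}4.png",c["frame"][:,:,::-1]);np.savez(f"{n}4.npz",**c)
```

```text
t 4.92 tcp [ 480.4 -315.8  113.6] rot [1.7994e+02 1.0000e-02 6.7210e+01] w 52.2 F [ 0.7 -0.4 -0.1]
shift [ 494.5 -221.8   -6.7] turn [0.001  0.0002 0.0001]
```

View pics/side4.png

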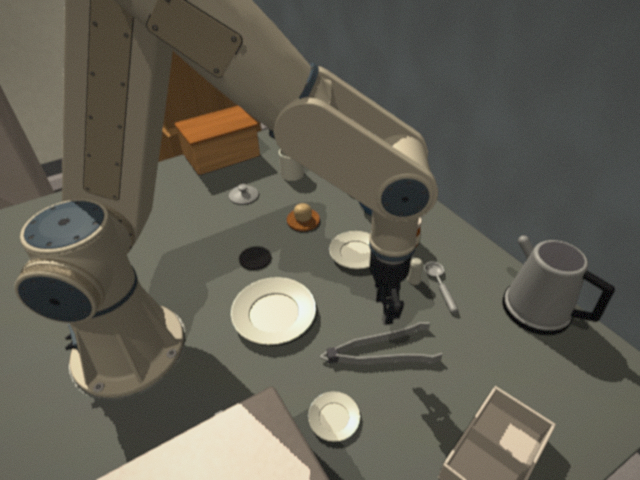

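View pics/wrist4.png

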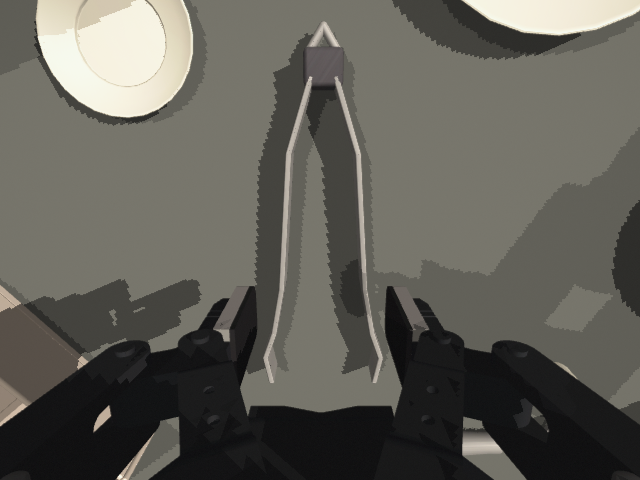

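The side and wrist views show the tongs still on the cart, so the grip slipped off or never squeezed. I'll examine the closed-grip picture.

Run:
```python
from h import *
a=cv2.imread("pics/wrist3.png")[250:430,180:460]
cv2.imwrite("pics/w3c.png",cv2.resize(a,None,fx=2.8,fy=2.8,interpolation=cv2.INTER_CUBIC))
c=load("wrist4");P=cloud(c)
# pad geometry in TCP frame
s=[480.4,-315.8,113.6];R=Ro.from_euler("xyz",[180,0,67.2],degrees=True)
L=R.inv().apply((P.reshape(-1,3)-s)).reshape(480,640,3)
for (u,v) in [(250,300),(254,300),(254,330),(250,290),(240,320),(230,330),(392,300),(390,330),(405,325)]: print((u,v),L[v,u].round(1))
m=np.zeros((480,640),bool);m[20:390,250:400]=True
m&=(P[...,2]>14)&(P[...,2]<34);Q=P[m]
th=np.radians(-22.8);o=np.array([481,-314.5])
for it in range(6):
    R=np.array([[np.cos(th),np.sin(th)],[-np.sin(th),np.cos(th)]]);K=(Q[:,:2]-o)@R.T
    t=(abs(K[:,0])<60);l=K[t&(K[:,1]>5)];r=K[t&(K[:,1]<-5)]
    pl=np.polyfit(l[:,0],l[:,1],1);pr=np.polyfit(r[:,0],r[:,1],1);mid=(pl+pr)/2
    th+=np.arctan(mid[0]);o=o+mid[1]*R[1]
print(np.degrees(th),o,K[:,0].min(),K[:,0].max(),pl[1]-pr[1])
```

```text
(250, 300) [-26.2  -6.4 -46.2]
(254, 300) [-26.1  -3.2 -39.3]
(254, 330) [-26.1   8.3 -42.2]
(250, 290) [-26.6  -9.2 -43.3]
(240, 320) [-26.2  -7.5 -63.6]
(230, 330) [-27.4  -8.9 -72.4]
(392, 300) [ 25.9  -7.6 -48.5]
(390, 330) [ 26.    5.1 -47.7]
(405, 325) [ 26.2  -8.9 -69.1]
-22.793436525732012 [ 480.87680413 -314.79307147] -135.32650077684752 129.84959801010638 54.63072315885399
```

View pics/w3c.png

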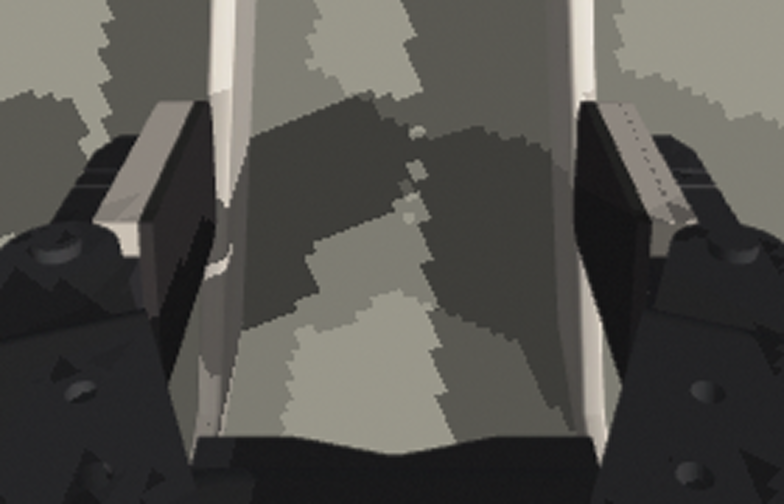

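Run:
```python
from h import *
for n,s in [("wrist4",[480.4,-315.8,113.6]),("wrist0",[282.7,557.,203.])]:
    c=load(n);P=cloud(c);yaw={"wrist4":67.2,"wrist0":63.1}[n]
    R=Ro.from_euler("xyz",[180,0,yaw],degrees=True)
    L=R.inv().apply((P.reshape(-1,3)-s)).reshape(480,640,3)
    cam=R.inv().apply(c["cam_to_world"][:3,3]-s);print(n,"cam in tool",cam.round(1), "tool->cam axes",(R.inv().as_matrix()@c["cam_to_world"][:3,:3]).round(3).tolist())
    F=L.reshape(-1,3);m=(abs(F[:,1])<14)&(F[:,2]>-100)&(F[:,2]<-2 )&(abs(F[:,0])<70)&(abs(F[:,0])>20)
    for sg in (-1,1):
        G=F[m&(np.sign(F[:,0])==sg)];print(sg,len(G),"z pct",np.percentile(G[:,2],[50,90,97,99.5]).round(1),"x",np.percentile(abs(G[:,0]),[1,10,50]).round(1),"y",np.percentile(G[:,1],[1,99]).round(1))
```

```text
wrist4 cam in tool [   0.2  -66.8 -174.1] tool->cam axes [[1.0, 0.001, -0.002], [-0.0, 0.962, 0.273], [0.002, -0.273, 0.962]]
-1 12436 z pct [-89.  -57.5 -45.  -38.4] x [25.9 26.2 44.7] y [-12.1  12.6]
1 12466 z pct [-88.9 -57.4 -45.  -38.4] x [25.8 26.1 44.8] y [-12.1  12.6]
wrist0 cam in tool [   0.6  -68.  -170.4] tool->cam axes [[1.0, 0.0, -0.002], [0.0, 0.964, 0.267], [0.002, -0.267, 0.964]]
-1 13904 z pct [-92.6 -58.3 -48.4 -42.9] x [40.2 42.4 54. ] y [-13.7  10.6]
1 13882 z pct [-92.4 -58.1 -48.1 -42.8] x [41.  43.  54.6] y [-13.6  10.6]
```

Run:
```python
from h import *
s=np.array([480.4,-315.8,113.6])
for n in ["side4","scene4"]:
    P=cloud(load(n)); m=(np.hypot(P[...,0]-s[0],P[...,1]-s[1])<70)&(P[...,2]>60)
    Q=P[m];print(n,len(Q),"z pct",np.percentile(Q[:,2],[0.5,1,3,5,10]).round(1))
    v,u=np.where(m); i=Q[:,2].argsort()[:6]; print([(int(u[k]),int(v[k]),Q[k].round(0).tolist()) for k in i])
    a=cv2.imread(f"pics/{n}.png"); k=i[0];cv2.imwrite(f"pics/{n}c.png",cv2.resize(a[max(0,v[k]-70):v[k]+50,max(0,u[k]-70):u[k]+70],None,fx=5,fy=5,interpolation=cv2.INTER_CUBIC))
```

```text
side4 8249 z pct [155.7 164.2 205.7 223.8 259.7]
[(384, 324, [461.0, -341.0, 145.0]), (377, 301, [484.0, -287.0, 146.0]), (393, 322, [478.0, -348.0, 147.0]), (380, 301, [489.0, -291.0, 147.0]), (375, 299, [483.0, -281.0, 147.0]), (379, 301, [487.0, -290.0, 148.0])]
scene4 4203 z pct [156.4 161.1 182.  206.7 239.4]
[(238, 140, [502.0, -292.0, 149.0]), (232, 124, [475.0, -345.0, 150.0]), (239, 140, [501.0, -290.0, 150.0]), (242, 139, [494.0, -287.0, 150.0]), (231, 124, [477.0, -346.0, 151.0]), (244, 138, [489.0, -286.0, 151.0])]
```

View pics/side4c.png

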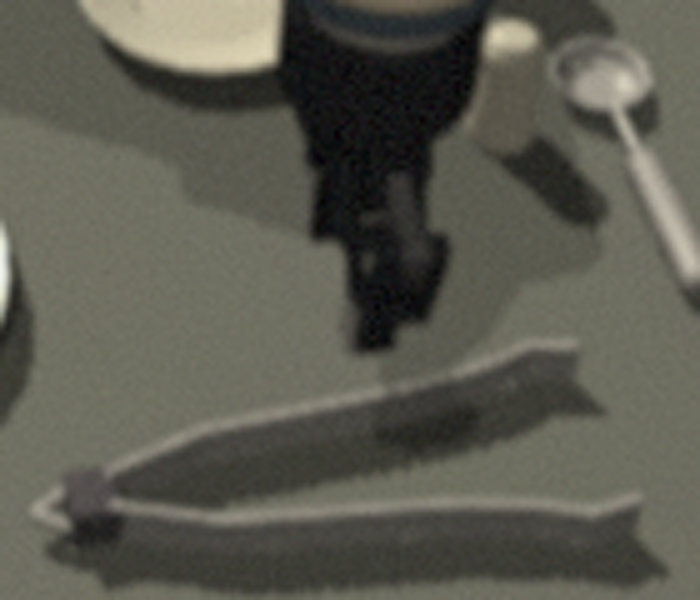

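All three cameras put the fingertips at z≈148 while the TCP reads 113.6. The real tips are therefore about 35 mm above the reported TCP, and the fingers closed over the top of the tongs (26 mm). The tongs haven't moved. I'll use the measured tip offset from here, going down in stages.

{"api": "arm_command", "payload": {
  "steps": [0,0,0,0,0,0,1,0,0,0,0,0,0,0.8,0,-1,45,0,0,0,0.8,0,-1,90,0,0,0,0.8,0,-1,117,0,0,0,0.8]
}}

```text
t: 5.7
tcp_pos: [477.7, -314.3, -8.4]
eef_rot: [-179.8, -0.0, 67.2]
ft_force: [-0.3, -0.1, 0.3]
width: 76.7
```

{"api": "arm_command", "payload": {
  "steps": [0,0,0,0,0,0,0.8]
}}

```text
t: 5.82
tcp_pos: [477.2, -314.0, -8.1]
eef_rot: [-179.7, -0.1, 67.2]
ft_force: [0.1, -1.4, 0.5]
width: 77.5
```

```bash
cat >> h.py <<'E'
def tips(n,tcp=None,yaw=None):
    from station import readout,cams
    s=readout.sense();tcp=np.array(s["tcp_pos"]);R=Ro.from_euler("xyz",s["eef_rot"],degrees=True)
    c=cams.camera("wrist");cv2.imwrite(f"pics/{n}.png",c["frame"][:,:,::-1]);np.savez(n+".npz",**c)
    P=cloud(c);F=R.inv().apply(P.reshape(-1,3)-tcp).reshape(480,640,3);b=c["frame"].max(-1)<90
    W=s["width"]/2
    m=(abs(F[...,1])<14)&(F[...,2]>-75)&(F[...,2]<-30)&(abs(abs(F[...,0])-W)<2.5)
    G=F[m];print("pad pts",len(G),"tool z 99%",np.percentile(G[:,2],[95,99,99.8]).round(1),"world tip z",(tcp[2]-np.percentile(G[:,2],99)).round(1))
E
python3 -c "
from h import *
tips('wrist5')
go([480.6,-314.7,-31],67.2)"
```

```text
pad pts 4777 tool z 99% [-41.2 -38.7 -37.9] world tip z 30.5
t 5.88 tcp [ 478.4 -314.7   -6.5] rot [-1.7984e+02 -3.0000e-02  6.7210e+01] w 77.0 F [ 0.8 -0.4  0.1]
shift [ 0.9  2.1 24.5] turn [-0.0028 -0.0005  0.0002]
```

View pics/wrist5.png

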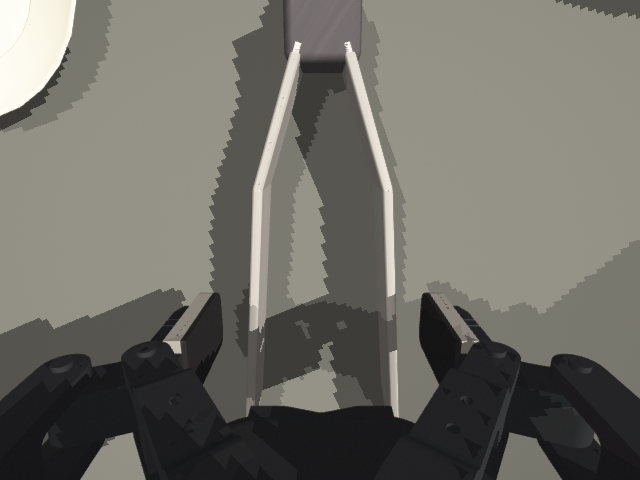

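The fingers stand open at (215,300) and (425,300), with the arms between them at 250 and 393. The tips are at z≈30. Going down another 22 mm and watching the force.

{"api": "arm_command", "payload": {
  "steps": [0,0,8,0,0,0,0.8,0,1,16,0,0,0,0.8,0,1,22,0,0,0,0.8,0,1,22,0,0,0,0.65]
}}

```text
t: 6.38
tcp_pos: [480.0, -315.5, -27.9]
eef_rot: [-180.0, -0.0, 67.2]
ft_force: [0.3, -0.4, 0.1]
width: 70.2
```

```bash
python3 -c "
from h import *
tips('wrist6')
go([480.6,-314.7,-31],67.2)"
```

```text
pad pts 4603 tool z 99% [-39.6 -36.7 -35.7] world tip z 8.9
t 6.42 tcp [ 480.1 -315.6  -27.6] rot [-179.99   -0.     67.2 ] w 70.9 F [0.  0.  0.3]
shift [1.  0.1 3.4] turn [-0.0002 -0.0001  0.0001]
```

View pics/wrist6.png

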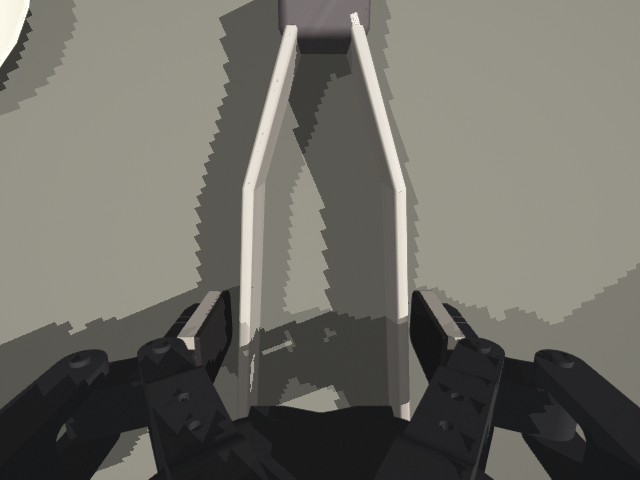

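The pads now straddle the arms at arm height, with the tips at about z=8. Closing to 52 mm, 2 mm lower.

{"api": "arm_command", "payload": {
  "steps": [1,0,2,0,0,0,0.5,1,0,2,0,0,0,0.35,1,0,2,0,0,0,0.22,1,0,2,0,0,0,0.2,1,0,2,0,0,0,0.2],
  "newtons": 30
}}

```text
t: 7.05
tcp_pos: [481.3, -315.2, -28.6]
eef_rot: [179.9, 0.0, 67.2]
ft_force: [-0.4, 1.3, 8.7]
width: 51.4
```

```bash
python3 -c "
from h import *
tips('wrist7')
go([480.6,-314.7,-31],67.2)"
```

```text
pad pts 3388 tool z 99% [-52.7 -45.4 -41.2] world tip z 16.9
t 7.1 tcp [ 481.4 -315.2  -28.6] rot [1.7991e+02 1.0000e-02 6.7210e+01] w 51.1 F [-0.1  0.1  9.2]
shift [ 0.2 -0.9  2.4] turn [0.0016 0.0003 0.0001]
```

View pics/wrist7.png

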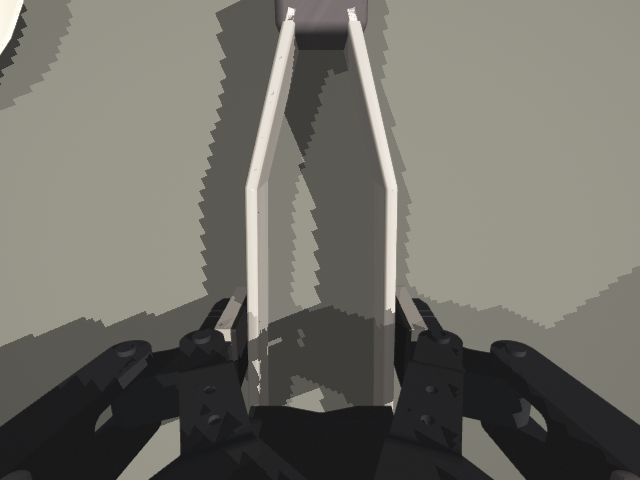

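The pads are now outside the arms and have squeezed them inward (gap 250–395). Fz 9 N is mild. Lifting a little, then checking.

{"api": "arm_command", "payload": {
  "steps": [0,0,-6,0,0,0,0.2,0,0,-20,0,0,0,0.2,0,0,-40,0,0,0,0.2,0,0,-60,0,0,0,0.2]
}}

```text
t: 7.6
tcp_pos: [480.6, -314.8, 31.7]
eef_rot: [180.0, 0.0, 67.2]
ft_force: [-0.3, -1.1, -0.2]
width: 51.3
```

Run:
```python
from h import *
tips('wrist8')
go([467.5,226,80],67.2)
P=cloud(load("wrist8"));b=P[20:280,250:400].reshape(-1,3);Q=b[(b[:,2]>40)&(b[:,2]<110)];print("tongs top z",len(Q),np.percentile(Q[:,2],[5,50,95]))
```

```text
pad pts 3405 tool z 99% [-52.6 -45.7 -41.1] world tip z 77.4
t 7.65 tcp [ 481.9 -315.6   34.1] rot [1.7981e+02 4.0000e-02 6.7210e+01] w 51.4 F [ 0.6 -0.5  1.2]
shift [ 493.7 -223.   -46.9] turn [0.0033 0.0006 0.0001]
tongs top z 12545 [65.01931713 84.84798166 86.596233  ]
```

View pics/wrist8.png

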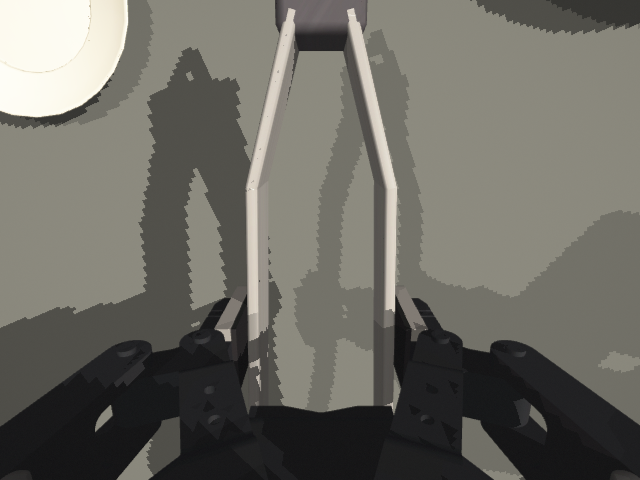

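The tongs are held level, with the top at z≈86. Their underside is TCP z + 28. Carrying them over toward the bun.

{"api": "arm_command", "payload": {
  "steps": [6,-3,-20,0,0,0,0.2,25,-11,-40,0,0,0,0.2,60,-27,-47,0,0,0,0.2,105,-47,-47,0,0,0,0.2,150,-68,-47,0,0,0,0.2]
}}

```text
t: 8.28
tcp_pos: [475.7, -148.6, 78.1]
eef_rot: [180.0, -0.0, 67.2]
ft_force: [1.6, -0.1, -0.7]
width: 51.2
```

{"api": "arm_command", "payload": {
  "steps": [45,-20,0,0,0,0,0.2,90,-41,0,0,0,0,0.2,135,-61,0,0,0,0,0.2,180,-81,0,0,0,0,0.2,225,-102,0,0,0,0,0.2]
}}

```text
t: 8.9
tcp_pos: [468.6, 98.6, 78.1]
eef_rot: [180.0, -0.0, 67.2]
ft_force: [0.3, -0.7, -1.7]
width: 51.4
```

```bash
python3 -c "
from h import *
go([467.6,225.6,80],67.2)"
```

```text
t 8.9 tcp [468.6  98.6  78.1] rot [ 1.7999e+02 -1.0000e-02  6.7210e+01] w 51.4 F [ 0.3 -0.7 -1.7]
shift [116.7 -50.1  -1.9] turn [ 0.0002 -0.0002  0.0002]
```

{"api": "arm_command", "payload": {
  "steps": [40,-17,0,0,0,0,0.2,75,-32,0,0,0,0,0.2,100,-43,0,0,0,0,0.2,114,-49,0,0,0,0,0.2,117,-50,0,0,0,0,0.2]
}}

```text
t: 9.52
tcp_pos: [468.1, 224.5, 77.7]
eef_rot: [180.0, 0.0, 67.3]
ft_force: [0.2, 0.2, -1.2]
width: 51.0
```

{"api": "arm_command", "payload": {
  "steps": [0,0,0,0,0,0,0.2,0,0,0,0,0,0,0.2]
}}

```text
t: 9.78
tcp_pos: [468.3, 223.2, 77.5]
eef_rot: [-180.0, 0.0, 67.2]
ft_force: [-0.3, -0.1, -1.1]
width: 51.5
```

Run:
```python
from h import *
go([467.6,225.6,80],67.2)
from station import cams
for n in ["side","scene"]:
    c=cams.camera(n); cv2.imwrite(f"pics/{n}9.png",c["frame"][:,:,::-1]);np.savez(f"{n}9.npz",**c)
    f=c["frame"];a,b,e,g={"scene":(300,210,460,350),"side":(210,130,370,250)}[n]
    cv2.imwrite(f"pics/{n}9c.png",cv2.resize(f[b:g,a:e,::-1],None,fx=4,fy=4,interpolation=cv2.INTER_CUBIC))
```

```text
t 9.78 tcp [468.3 223.2  77.5] rot [-1.7999e+02  2.0000e-02  6.7160e+01] w 51.5 F [-0.3 -0.1 -1.1]
shift [ 2.  -1.6 -2.5] turn [-0.0002  0.0004 -0.0007]
```

View pics/scene9c.png

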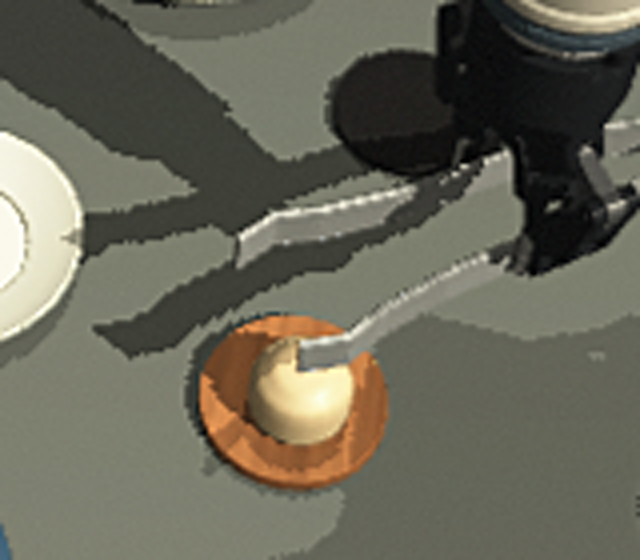

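View pics/side9c.png

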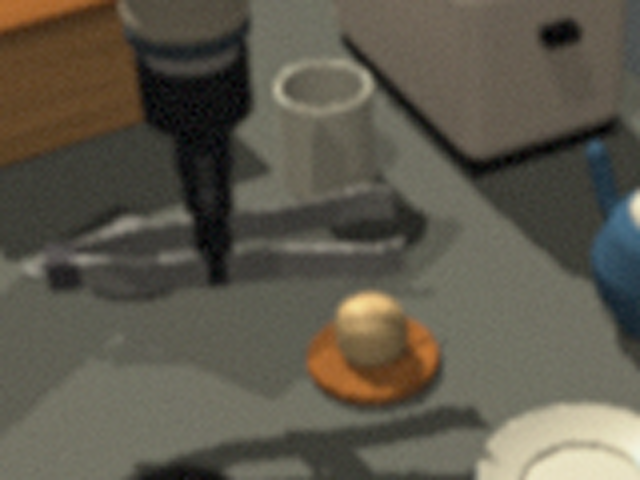

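Both views show the tongs held above the bun. Next I'll measure tips against bun within each camera, which cancels the calibration offset.

Run:
```python
from h import *
from scipy.optimize import least_squares
th=np.radians(-22.8);R=np.array([[np.cos(th),np.sin(th)],[-np.sin(th),np.cos(th)]])
o=np.array([467.6,225.])
for n in ["scene9","side9"]:
    c=load(n);P=cloud(c).reshape(-1,3)
    L=np.c_[(P[:,:2]-o)@R.T,P[:,2]]
    T=L[(L[:,2]>92)&(L[:,2]<140)&(L[:,0]>30)&(L[:,0]<150)&(abs(L[:,1])<65)]
    a=T[T[:,1]>0];b=T[T[:,1]<0]
    print(n,len(a),len(b),"xmax",a[:,0].max(),b[:,0].max())
    for lo,hi in [(45,65),(65,85),(90,130)]:
        print(lo,[np.median(q[(q[:,0]>lo)&(q[:,0]<hi)][:,1]).round(1) for q in (a,b)], [np.percentile(q[(q[:,0]>lo)&(q[:,0]<hi)][:,2],[10,90]).round(0) for q in (a,b)])
    B=L[(L[:,2]>22)&(L[:,2]<36)&(np.hypot(L[:,0]-110,L[:,1])<45)]
    f=lambda p:np.hypot(B[:,0]-p[0],B[:,1]-p[1])-27
    r=least_squares(f,[110,0],loss="soft_l1");print("bun local",len(B),r.x.round(1),np.abs(f(r.x)).mean())
```

```text
scene9 372 422 xmax 135.8551698607611 134.9945281015001
45 [np.float64(25.0), np.float64(-26.6)] [array([113., 135.]), array([112., 135.])]
65 [np.float64(27.8), np.float64(-29.0)] [array([113., 136.]), array([114., 135.])]
90 [np.float64(34.0), np.float64(-35.1)] [array([114., 136.]), array([114., 136.])]
bun local 81 [110.7   2.1] 0.4634630665603387
side9 276 293 xmax 131.77565098306303 131.88215239816165
45 [np.float64(24.1), np.float64(-28.6)] [array([110., 132.]), array([111., 132.])]
65 [np.float64(27.2), np.float64(-31.0)] [array([109., 131.]), array([110., 133.])]
90 [np.float64(32.1), np.float64(-37.1)] [array([112., 132.]), array([112., 132.])]
bun local 73 [107.6   5.2] 1.2914337335118138
```

Run:
```python
from h import *
th=np.radians(-22.8);R=np.array([[np.cos(th),np.sin(th)],[-np.sin(th),np.cos(th)]])
o=np.array([467.6,225.])
Ls=[]
for n,w in [("scene0",(345,282,405,338)),("side0",(284,196,325,236))]:
    c=load(n);f=c["frame"];hsv=cv2.cvtColor(f,cv2.COLOR_RGB2HSV);a,b,e,g=w
    P=cloud(c)
    M=np.zeros((480,640),np.uint8);M[b:g,a:e]=((P[...,2]>20)&(P[...,2]<65))[b:g,a:e]
    M2=np.zeros((480,640),np.uint8);M2[b:g,a:e]=((hsv[...,1]<150)&(hsv[...,1]>50)&(hsv[...,0]>10)&(hsv[...,0]<32)&(hsv[...,2]>110))[b:g,a:e]
    for m in (M,M2):
        m=cv2.morphologyEx(m,cv2.MORPH_OPEN,np.ones((3,3),np.uint8))
        cs,_=cv2.findContours(m,cv2.RETR_EXTERNAL,cv2.CHAIN_APPROX_NONE);k=max(cs,key=cv2.contourArea)
        x,y,ww,hh=cv2.boundingRect(k);print(n,(x,y,ww,hh))
    uc,vc=x+(ww-1)/2,y+hh/2
    p=ray(c,uc,vc,30)[:2];q=ray(c,uc,vc,60)[:2]; cpos=c["cam_to_world"][:2,3]
    d=(p-cpos)/np.linalg.norm(p-cpos);Ls.append((p,d))
    # coaster from depth points, height 5..14
    k=3
A=np.array([[-d[1],d[0]] for p,d in Ls]);bb=np.array([A[i]@Ls[i][0] for i in range(2)])
X=np.linalg.solve(A,bb);print("bun axis",X,"local",R@(X-o))
```

```text
scene0 (362, 294, 26, 27)
scene0 (364, 294, 25, 28)
side0 (294, 203, 18, 16)
side0 (292, 202, 19, 16)
bun axis [562.41648875 183.38552351] local [103.5340854   -1.61998521]
```

{"api": "arm_command", "payload": {
  "steps": [2,-1,5,0,0,0,0.24,2,-1,20,0,0,0,0.26,2,-1,37,0,0,0,0.26,2,-1,55,0,0,0,0.26,2,-1,55,0,0,0,0.26]
}}

```text
t: 10.5
tcp_pos: [466.6, 225.5, 20.3]
eef_rot: [-179.8, 0.2, 67.2]
ft_force: [-1.3, 0.7, -1.8]
width: 53.5
```

Run:
```python
from h import *
go([467.6,225.6,-11],67.2)
from station import cams
for n in ["side","scene"]:
    c=cams.camera(n); np.savez(f"{n}10.npz",**c)
    f=c["frame"];a,b,e,g={"scene":(320,250,430,345),"side":(250,170,350,250)}[n]
    cv2.imwrite(f"pics/{n}10c.png",cv2.resize(f[b:g,a:e,::-1],None,fx=6,fy=6,interpolation=cv2.INTER_CUBIC))
```

```text
t 10.5 tcp [466.6 225.5  20.3] rot [-1.7985e+02  1.7000e-01  6.7210e+01] w 53.5 F [-1.3  0.7 -1.8]
shift [ 0.6  0.9 31.3] turn [-0.0026  0.003   0.0002]
```

View pics/scene10c.png

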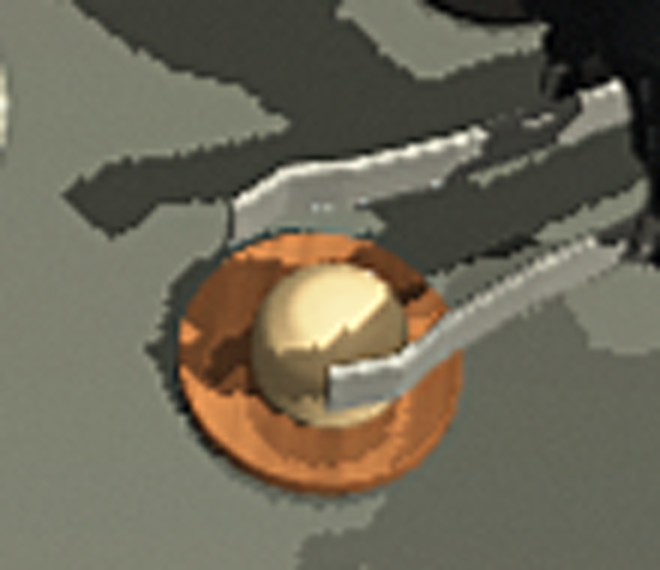

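View pics/side10c.png

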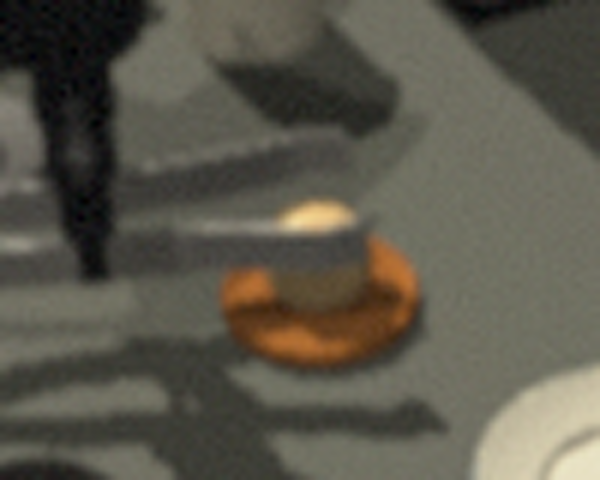

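The bun is between the jaws in both views. Next I'll re-measure the lateral centring before lowering.

Run:
```python
from h import *
from scipy.optimize import least_squares
th=np.radians(-22.8);R=np.array([[np.cos(th),np.sin(th)],[-np.sin(th),np.cos(th)]])
o=np.array([466.6,225.5])
for n in ["scene10","side10"]:
    c=load(n);P=cloud(c).reshape(-1,3);f=c["frame"];hsv=cv2.cvtColor(f,cv2.COLOR_RGB2HSV).reshape(-1,3)
    L=np.c_[(P[:,:2]-o)@R.T,P[:,2]];gray=hsv[:,1]<70
    T=L[gray&(L[:,2]>40)&(L[:,2]<85)&(L[:,0]>30)&(L[:,0]<150)&(abs(L[:,1])<65)]
    a=T[T[:,1]>0];b=T[T[:,1]<0]
    print(n,len(a),len(b),"xmax",a[:,0].max(),b[:,0].max())
    for lo,hi in [(45,85),(92,125)]:
        print(lo,[np.median(q[(q[:,0]>lo)&(q[:,0]<hi)][:,1]).round(1) for q in (a,b)],[np.percentile(q[(q[:,0]>lo)&(q[:,0]<hi)][:,2],[5,95]).round(0) for q in (a,b)])
    m=~gray&(np.hypot(L[:,0]-110,L[:,1])<40)&(L[:,2]>20)&(L[:,2]<60)
    B=L[m];print("bun",len(B),B.mean(0))
    B=L[m&(L[:,2]<36)];
    g=lambda p:np.hypot(B[:,0]-p[0],B[:,1]-p[1])-27
    r=least_squares(g,[110,0],loss="soft_l1");print("bun band",len(B),r.x,abs(g(r.x)).mean())
    C=L[(hsv[:,1]>120)&(L[:,2]>4)&(L[:,2]<16)&(np.hypot(L[:,0]-110,L[:,1])<75)]
    x=cv2.minEnclosingCircle(C[:,:2].astype(np.float32));print("coaster",x[0],2*x[1])
```

```text
scene10 352 370 xmax 134.9717451622743 134.4266464213524
45 [np.float64(30.3), np.float64(-27.8)] [array([55., 81.]), array([56., 80.])]
92 [np.float64(38.1), np.float64(-35.7)] [array([51., 81.]), array([56., 81.])]
bun 427 [119.06372829   6.22588396  45.05148426]
bun band 67 [111.59107782   2.14560546] 0.5103699617779011
coaster (112.08209991455078, -2.8086998462677) 101.04084777832031
side10 256 250 xmax 128.4211756359418 128.4676062074278
45 [np.float64(28.2), np.float64(-29.3)] [array([52., 77.]), array([52., 77.])]
92 [np.float64(37.1), np.float64(-37.8)] [array([54., 78.]), array([51., 75.])]
bun 110 [108.46684765  -8.1154076   35.62864655]
bun band 67 [109.29631788   4.58771737] 1.58746826551891
coaster (109.08098602294922, -5.9949951171875) 100.35053253173828
```

The estimates scatter around zero offset, within ±4 mm, and the jaw clearance is about 8 mm per side. Lowering to jaw mid-height on the bun.

{"api": "arm_command", "payload": {
  "steps": [0,0,8,0,0,0,0.26,0,0,16,0,0,0,0.26,0,0,24,0,0,0,0.26,0,0,31,0,0,0,0.26,0,0,31,0,0,0,0.26]
}}

```text
t: 11.22
tcp_pos: [467.8, 226.0, -9.2]
eef_rot: [-180.0, 0.1, 67.2]
ft_force: [0.2, -0.0, -0.8]
width: 53.9
```

Run:
```python
from h import *
go([467.6,225.6,-11],67.2)
from station import cams
for n in ["side","scene"]:
    c=cams.camera(n); np.savez(f"{n}11.npz",**c)
    f=c["frame"];a,b,e,g={"scene":(320,250,430,345),"side":(250,170,350,250)}[n]
    cv2.imwrite(f"pics/{n}11c.png",cv2.resize(f[b:g,a:e,::-1],None,fx=6,fy=6,interpolation=cv2.INTER_CUBIC))
```

```text
t 11.22 tcp [467.8 226.   -9.2] rot [-1.7996e+02  5.0000e-02  6.7210e+01] w 53.9 F [ 0.2 -0.  -0.8]
shift [-0.5 -0.   1.8] turn [-0.0008  0.0009  0.0001]
```

View pics/scene11c.png

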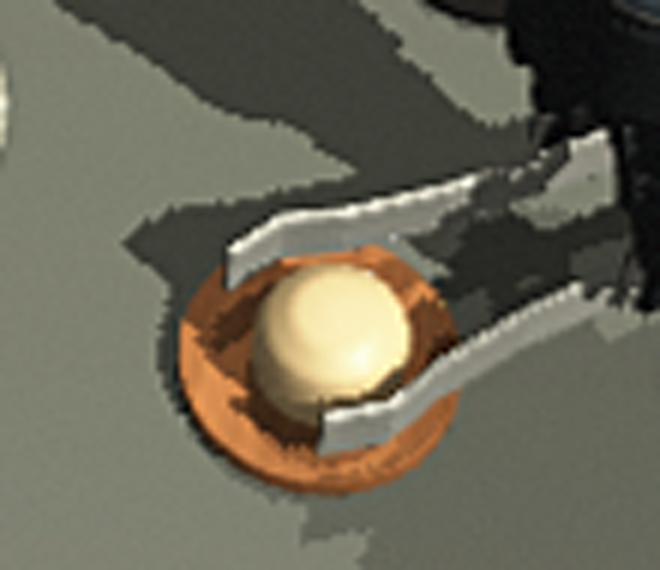

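View pics/side11c.png

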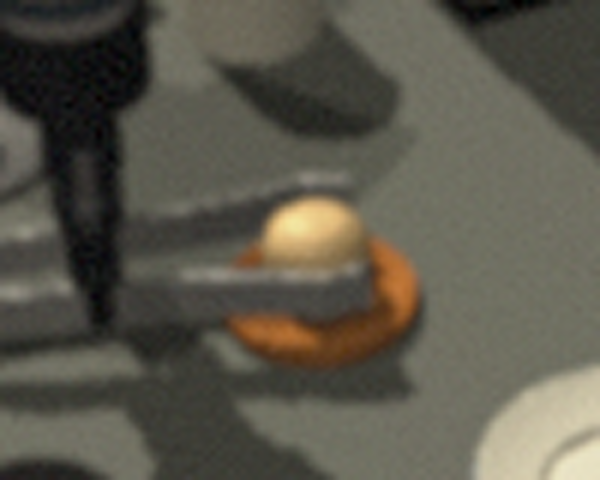

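Run:
```python
from h import *
th=np.radians(-22.8);R=np.array([[np.cos(th),np.sin(th)],[-np.sin(th),np.cos(th)]])
o=np.array([467.8,226.])
for n,off,pts in [("scene11",(320,250),[(229,243),(322,408)]),("side11",(250,170),[(350,180),(366,265)])]:
    c=load(n)
    T=[ray(c,off[0]+x/6-.5,off[1]+y/6-.5,45)[:2] for x,y in pts]
    print(n,"tips local",[(R@(t-o)).round(1).tolist() for t in T])
    P=cloud(c);f=c["frame"];hsv=cv2.cvtColor(f,cv2.COLOR_RGB2HSV)
    L=np.c_[(P.reshape(-1,3)[:,:2]-o)@R.T,P.reshape(-1,3)[:,2]]
    h=hsv.reshape(-1,3)
    m=(h[:,1]>50)&(h[:,0]<35)&(np.hypot(L[:,0]-110,L[:,1])<45)&(L[:,2]>34)&(L[:,2]<60)
    B=L[m]
    # bun dome ellipse contour -> centre via enclosing of image mask, cast at z=38
    M=m.reshape(480,640).astype(np.uint8);v,u=np.where(M)
    print("bun px",u.min(),u.max(),v.min(),v.max(),"top pts",(B[B[:,2]>np.percentile(B[:,2],85)]).mean(0).round(1),"all",B.mean(0).round(1),B.min(0).round(1),B.max(0).round(1))
    # coaster via saturated contour cast at z=10
    x0,y0,x1,y1=(340,280,405,338) if n[:2]=="sc" else (282,196,325,236)
    C=np.zeros((480,640),np.uint8);C[y0:y1,x0:x1]=((hsv[...,1]>110)&(hsv[...,0]<16))[y0:y1,x0:x1]
    k=max(cv2.findContours(C,cv2.RETR_EXTERNAL,cv2.CHAIN_APPROX_NONE)[0],key=cv2.contourArea)[:,0]
    X=np.array([R@(ray(c,a,b,10)[:2]-o) for a,b in k]).astype(np.float32);e=cv2.minEnclosingCircle(X);print("coaster",np.round(e[0],1),2*e[1])
```

```text
scene11 tips local [[129.5, -40.7], [130.0, 29.1]]
bun px 357 396 294 321 top pts [112.7   1.8  53.5] all [115.4   6.5  47.2] [ 78.7 -35.3  34.2] [137.9  35.3  56.3]
coaster [110.8  -2.2] 102.66526794433594
side11 tips local [[129.6, 37.0], [128.5, -31.9]]
bun px 294 311 202 217 top pts [108.3  -1.6  51.7] all [107.1  -5.4  44.6] [ 82.4 -40.4  34.1] [131.5  41.4  54.6]
coaster [109.4 -12. ] 103.80046844482422
```

Tips and bun agree to 3 mm. I'll nudge 2 mm forward, then close on the bun gently.

{"api": "arm_command", "payload": {
  "steps": [1,2,1,0,0,0,0.26,1,2,1,0,0,0,0.2,1,2,1,0,0,0,0.14,1,2,1,0,0,0,0.08,1,2,1,0,0,0,0.04],
  "newtons": 30
}}

```text
t: 11.95
tcp_pos: [470.5, 226.4, -9.5]
eef_rot: [180.0, -0.0, 67.2]
ft_force: [-0.1, 0.9, -0.8]
width: 44.6
```

{"api": "arm_command", "payload": {
  "steps": [0,0,0,0,0,0,0,0,0,0,0,0,0,-0.1,0,0,0,0,0,0,-0.3,0,0,0,0,0,0,-0.3,0,0,0,0,0,0,-0.3],
  "newtons": 30
}}

```text
t: 12.58
tcp_pos: [470.5, 226.5, -9.5]
eef_rot: [180.0, -0.0, 67.2]
ft_force: [0.2, 0.8, 0.2]
width: 43.2
```

Run:
```python
from h import *
go([467.6,225.6,-11],67.2)
from station import cams
for n in ["side","scene"]:
    c=cams.camera(n); np.savez(f"{n}12.npz",**c)
    f=c["frame"];a,b,e,g={"scene":(320,250,430,345),"side":(250,170,350,250)}[n]
    cv2.imwrite(f"pics/{n}12c.png",cv2.resize(f[b:g,a:e,::-1],None,fx=6,fy=6,interpolation=cv2.INTER_CUBIC))
```

```text
t 12.57 tcp [470.5 226.5  -9.5] rot [ 1.7999e+02 -1.0000e-02  6.7210e+01] w 43.2 F [0.2 0.8 0.2]
shift [-1.9 -2.4  1.5] turn [ 0.0001 -0.0001  0.0002]
```

View pics/scene12c.png

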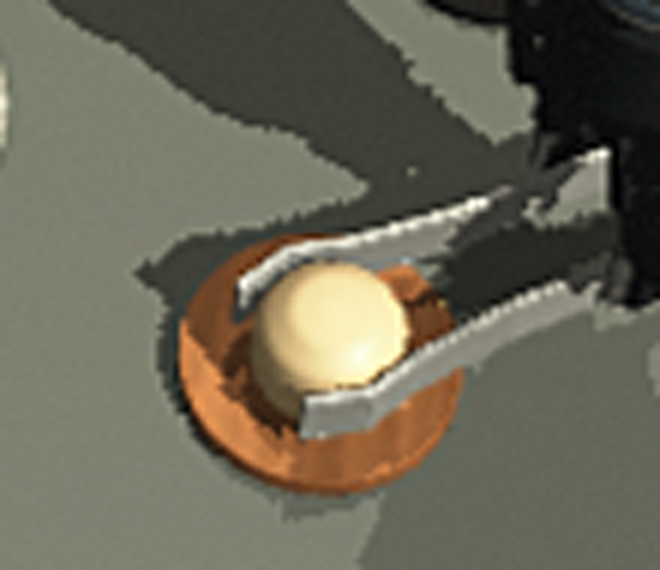

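View pics/side12c.png

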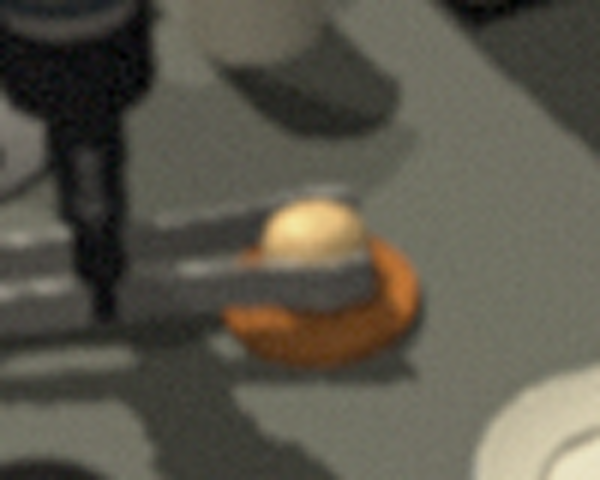

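The fingers stopped at 43.2 mm against a 30 mm command, so the tongs are closed on the bun, and the bun and coaster haven't moved. Lifting gently.

{"api": "arm_command", "payload": {
  "steps": [0,0,-4,0,0,0,-0.3,0,0,-12,0,0,0,-0.3,0,0,-25,0,0,0,-0.3,0,0,-40,0,0,0,-0.3,0,0,-55,0,0,0,-0.3]
}}

```text
t: 13.3
tcp_pos: [470.7, 226.5, 46.9]
eef_rot: [180.0, -0.0, 67.2]
ft_force: [0.5, 0.6, -1.9]
width: 43.4
```

Run:
```python
from h import *
go([620-103.6,-23+43.5,78.5],67.2)
from station import cams
for n in ["side","scene"]:
    c=cams.camera(n); np.savez(f"{n}13.npz",**c)
    f=c["frame"];a,b,e,g={"scene":(310,230,430,345),"side":(240,150,350,250)}[n]
    cv2.imwrite(f"pics/{n}13c.png",cv2.resize(f[b:g,a:e,::-1],None,fx=5,fy=5,interpolation=cv2.INTER_CUBIC))
```

```text
t 13.3 tcp [470.7 226.5  46.9] rot [ 1.7997e+02 -3.0000e-02  6.7200e+01] w 43.4 F [ 0.5  0.6 -1.9]
shift [-172.2  122.   -31.6] turn [ 0.0005 -0.0005  0.0001]
```

View pics/scene13c.png

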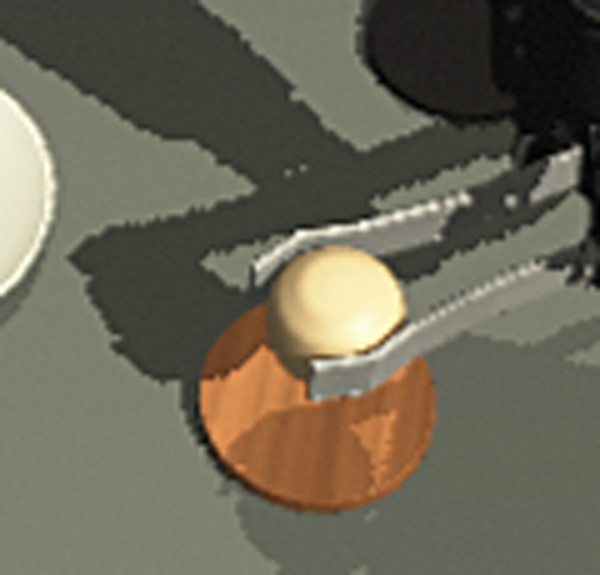

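View pics/side13c.png

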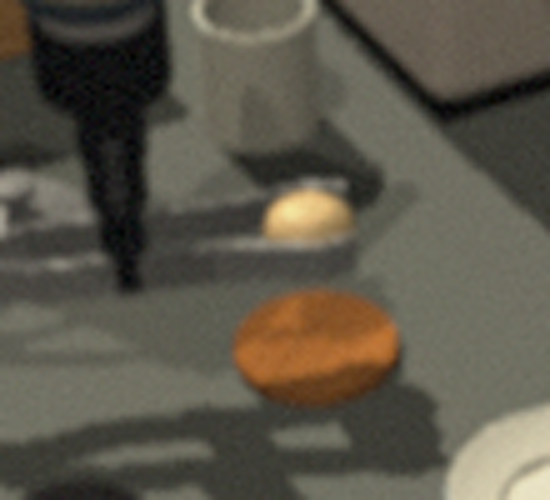

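The bun is off the coaster and held in the jaws. Carrying it over the middle plate at about 12 cm.

{"api": "arm_command", "payload": {
  "steps": [-4,3,-12,0,0,0,-0.3,-18,13,-25,0,0,0,-0.3,-45,33,-32,0,0,0,-0.3,-77,56,-32,0,0,0,-0.3,-109,80,-32,0,0,0,-0.3]
}}

```text
t: 14.02
tcp_pos: [502.2, 92.8, 78.2]
eef_rot: [180.0, -0.0, 67.2]
ft_force: [0.0, -0.2, -2.6]
width: 43.5
```

{"api": "arm_command", "payload": {
  "steps": [-26,19,0,0,0,0,-0.3,-46,33,0,0,0,0,-0.3,-58,42,0,0,0,0,-0.3,-62,45,0,0,0,0,-0.3,-62,45,0,0,0,0,-0.3]
}}

```text
t: 14.65
tcp_pos: [519.4, 20.4, 77.5]
eef_rot: [-180.0, -0.0, 67.2]
ft_force: [-0.2, -0.4, -2.1]
width: 43.6
```

{"api": "arm_command", "payload": {
  "steps": [0,0,0,0,0,0,-0.3,0,0,0,0,0,0,-0.3,0,0,0,0,0,0,-0.3]
}}

```text
t: 15.02
tcp_pos: [519.4, 20.8, 77.5]
eef_rot: [-180.0, 0.0, 67.2]
ft_force: [0.8, -0.1, -2.4]
width: 43.2
```

Run:
```python
from h import *
go([520,20.5,79],67.2)
from station import cams
for n in ["side","scene"]:
    c=cams.camera(n); np.savez(f"{n}14.npz",**c)
    f=c["frame"];cv2.imwrite(f"pics/{n}14.png",f[:,:,::-1])
    P=cloud(c).reshape(-1,3);h=cv2.cvtColor(f,cv2.COLOR_RGB2HSV).reshape(-1,3)
    B=P[(h[:,1]>60)&(h[:,0]>8)&(h[:,0]<32)&(np.hypot(P[:,0]-620,P[:,1]+23)<60)&(P[:,2]>85)&(P[:,2]<160)]
    print(n,len(B),"mean",B.mean(0).round(1),"top",np.percentile(B[:,2],97).round(1),"top pts",B[B[:,2]>np.percentile(B[:,2],80)].mean(0).round(1))
```

```text
t 15.03 tcp [519.4  20.8  77.5] rot [-180.      0.     67.25] w 43.2 F [ 0.8 -0.1 -2.4]
shift [-0.   0.7 -1.5] turn [-0.0001  0.      0.0008]
side 228 mean [612.5 -22.4 131.5] top 138.7 top pts [615.9 -21.  137.5]
scene 351 mean [625.9 -20.4 133.4] top 141.0 top pts [622.1 -23.3 140.2]
```

View pics/scene14.png

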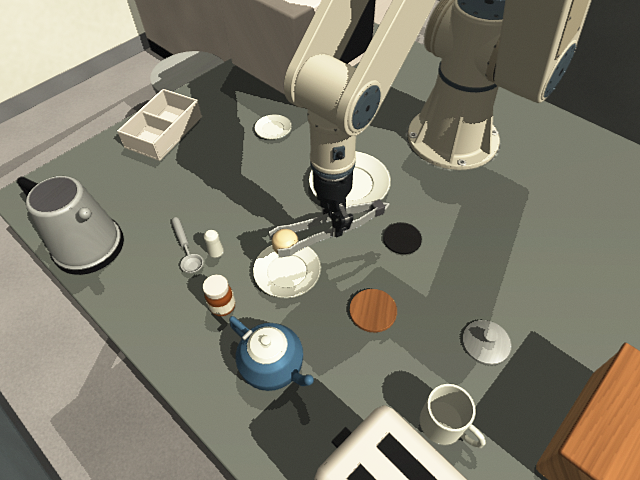

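View pics/side14.png

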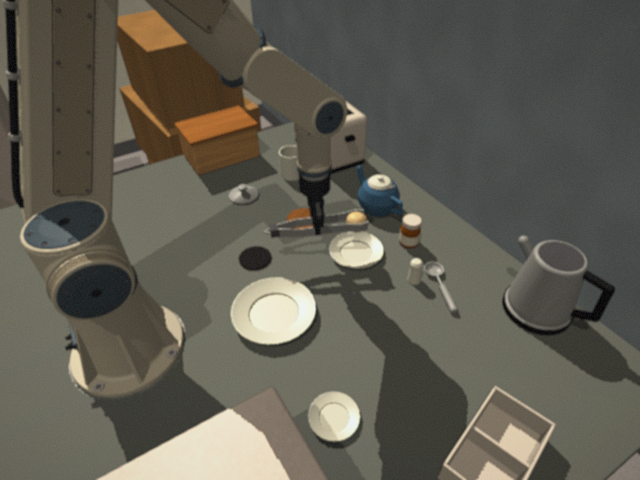

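The bun is held over the plate at about (619,−22); the plate centre is (620,−23). Its top is at z≈139, so bun_center is at about 117. I'll raise it 3 mm and let it settle.

{"api": "arm_command", "payload": {
  "steps": [0,0,-3,0,0,0,-0.3,0,0,-3,0,0,0,-0.3,0,0,-3,0,0,0,-0.3,0,0,-3,0,0,0,-0.3]
}}

```text
t: 15.62
tcp_pos: [519.4, 20.3, 80.5]
eef_rot: [-180.0, 0.0, 67.2]
ft_force: [-0.5, 1.0, -0.9]
width: 43.1
```

Run:
```python
from h import *
from station import workorder
go([520,20.5,80],67.2)
print(workorder.job_done())
```

```text
t 15.62 tcp [519.4  20.3  80.5] rot [-180.      0.     67.21] w 43.1 F [-0.5  1.  -0.9]
shift [0.4 0.4 0.5] turn [-0.      0.      0.0001]
the job is handed in; nothing more can be done
None
```

I picked up the tongs, closed them on the bun and carried it over the middle-sized plate. I handed the job in at 15.6 s, still holding it there.

- **Final position:** before a last 3 mm lift, the cameras put the bun at about (619, −22), with the plate centre at about (620, −22.9). The bun's centre was then at about z = 117 mm, so it ends at about 120 mm. I took no picture after that lift.
- **Grip:** the fingers stopped at 43 mm against the bun and that reading held steady. Force readings during the carry stayed under 3 N, and the highest at any point was about 9 N, when I first gripped the tongs.
- **Other things:** in the last pictures the plate, coaster and everything else look unmoved. I judged this by eye and did not re-measure.

**What failed or disagreed:**
- **First grasp:** it closed above the tongs and lifted nothing. All three cameras showed the real fingertips about 35 mm higher than the reported TCP. I used the measured offset and the second grasp worked. The tongs had not moved.
- **Camera agreement:** the scene and side views differed by a few mm on the bun's position, about 6 mm in x on the final check. The position above is their average.

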